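# Set out the parts for a comparison measurement

### The job

Set the aluminium flanged cup upright in the middle of the measuring stage's bright plate and cover its mouth with the red cap, knob up. On the black slab, lay the brass ring flat, midway between the two steel posts, and stand the blue cylinder upright in the middle of the gap between the brass ring and the white strip, so that it stands straight across from the midpoint of the posts. Set everything down gently, without dropping it, and leave the dark steel ring where it lies.

Things in the scene. Friction and masses are not known exactly. Their poses are not given: they have to be found in the camera images.
- stage: Fixed measuring stage: stepped black base 150 x 150 mm, on top a bright square aluminium plate 100 x 100 mm, level upper face 55 mm above the table, marked with a thin circle 65 mm across and four dark screw heads. A micrometer screw sticks out 85 mm at its -x side, 27 mm high at most. Origin: on the table under the plate's centre; z up.
- slab: Fixed black granite slab, 140 mm along its x, 170 mm along its y, 25 mm high. Two steel posts, 14 mm in diameter, 30 mm tall above the top, stand at x = -30 mm, y = +66 and -66 mm. A flat white strip runs along y near the edge away from the posts, from x = +45 to +60 mm. Origin: on the table under the slab's centre; z up. It may be turned any way.
- cup: Loose aluminium flanged cup, standing upright, open at the top: round flange 60 mm in diameter and 8 mm thick at the bottom, above it a tube 46 mm outer and 39 mm inner diameter; total height 42 mm; about 0.16 kg. Origin: centre of its underside; z up.
- cap: Loose red plastic cap, standing on its spigot: spigot 28 mm in diameter, 5 mm high; above it a disc 52 mm in diameter, 6 mm thick; then a knob 18 mm in diameter, 22 mm tall; total 33 mm; about 0.04 kg. On the cup, the spigot drops 5 mm into the mouth and the disc rests on the rim. Origin: centre of the spigot's underside; z up.
- brass_ring: Loose brass setting ring lying flat: 44 mm outer, 24 mm inner diameter, 22 mm high; about 0.18 kg. Origin: centre of its underside; z is its axis.
- blue_cyl: Loose blue ceramic cylinder standing upright: 24 mm in diameter, 45 mm tall; about 0.08 kg. Origin: centre of its underside; z up.
- steel_ring: Loose dark steel ring lying flat, not part of the job: 52 mm outer, 28 mm inner diameter, 18 mm high. Origin: centre of its underside.
Not all that is in view belongs to the job. Of the things like the brass_ring, leave any that is purple; of the rest the smaller one is meant.

How it is judged:
At the end, for the whole second after the job is handed in: Upright and at rest: cup on the plate within 12 mm of its centre; cap seated on the cup, knob up, within 8 mm of its axis; brass ring flat on the slab within 12 mm of the posts' midpoint in slab x and y; blue cylinder on the slab at slab x 6 to 32 mm, y within 12 mm of 0 (horizontal distance between cup and stage below 0.012 m and z of cup in the frame of stage between 0.052 and 0.058 m and horizontal distance between cap and cup below 0.008 m and z of cap in the frame of cup between 0.034 and 0.04 m and x of brass_ring in the frame of slab between -0.042 and -0.018 m and y of brass_ring in the frame of slab between -0.012 and 0.012 m and z of brass_ring in the frame of slab between 0.022 and 0.028 m and x of blue_cyl in the frame of slab between 0.006 and 0.032 m and y of blue_cyl in the frame of slab between -0.012 and 0.012 m and z of blue_cyl in the frame of slab between 0.022 and 0.028 m and angle between each of cup, cap, brass_ring, blue_cyl's own z axis and vertical below 0.1 rad and linear speed of each of cup, cap, brass_ring, blue_cyl below 0.02 m/s and angular speed of each of cup, cap, brass_ring, blue_cyl below 0.3 rad/s); the robot touches nothing.
It fails at once if the dark steel ring is moved from its place (more than 20 mm) (distance of steel_ring from where it was at the start of the episode above 0.02 m).
It fails at once if one of the four parts is dropped (out of the fingers and faster than 0.6 m/s, a fall of about 18 mm) ((linear speed of cup above 0.6 m/s and contact force between cup and the fingers below 0.05 N) or (linear speed of cap above 0.6 m/s and contact force between cap and the fingers below 0.05 N) or (linear speed of brass_ring above 0.6 m/s and contact force between brass_ring and the fingers below 0.05 N) or (linear speed of blue_cyl above 0.6 m/s and contact force between blue_cyl and the fingers below 0.05 N)).
It also fails if it takes over 102 s, if anything falls off the work surface, if the arm or the gripper's body presses on something with over 40 N, if the wrist force passes 120 N, or if a joint passes its speed limit or range.

### The arm

A 6-joint arm with a two-finger parallel gripper is mounted at the origin on the work surface. World frame = base frame: x ahead of the robot, y to its left, z up, the work surface at z = 0. Lengths are in m, angles in rad, forces in N, time in s.
With the tool pointing down it reaches from about 0.4 to 0.925 m from the base axis. Payload 3.4 kg.
Tool frame: the origin (TCP) lies on the centre line of the jaws, within the pads' length; the fingertips stand 17 mm ahead of it and the grasp point (between the pads) lies 2 mm behind it; z points along the fingers, y is the line along which they close (so a half turn about z gives the same grasp; the last joint's range is limited). The gripper opens to 85 mm and grips with 20 to 120 N. Pads are 22 mm wide; open, the fingers measure 114 mm over their backs; the gripper's body (76 mm by 85 mm) begins 54 mm behind the grasp point. The pads swing forward as they close: fully open they stand 13 mm farther back than shut.
Start: joints at [-1.212, 0.307, 1.506, -0, 1.328, -0.073], TCP at [0.241, -0.522, 0.248] pointing down, gripper open.
Joint ranges: [-3.12, 3.12], [-1.05, 2.28], [0.14, 2.33], [-1.42, 4.57], [0.1, 2.73], [-2.68, 2.68]. Speed limits (rad/s): [2.57, 2.57, 3.14, 3.14, 3.14, 3.14].

### API

Orientations are given as a 3x3 rotation matrix whose columns are the frame's x, y, z axes.
In Python, from cell import env gives the robot as it stands.
- The arm moves only by the tool arm_command, never from a script. Its argument "plan" is a list of rows, each a list of 6 numbers: the shift along the tool's x, y, z in m, then the turn, a rotation vector about the tool's x, y, z in degrees. In form: [[x, y, z, ax, ay, az], ...]. A call has 1 to 8 rows; each row shifts and turns the commanded pose from where the row before left it, along the tool's axes as they then stand; what a row does not reach is not made up. A row lasts 1/12 s, in which the tool goes at most 41.7 mm and 7.16 degrees, less where a joint would pass 70% of its speed; a pose out of reach is approached as far as the arm can. A call is refused whole if a number of a shift passes 0.0417 or a number of a turn 7.16, either way. A call with a gripper value outside its range is refused whole. "gripper" is the finger opening in m, from 0 to 0.0854, set as the call begins (left out, the last holds). The fingers move at their own pace and stop on an object; "squeeze" is the grip in N (left out, the last holds). Time passes only in rows, so rows that do not move let the fingers close. It gives the time, the measured TCP pose, the force, the opening and the grip force at its end, in the units of the state.
- env.observe(): the state, without advancing time (a new reading comes with each control period).
- env.camera(name): name is "side" or "top" or "wrist"; returns a dict with "image" (384x512x3 uint8, red, green, blue), "intrinsics" (3x3 intrinsics, pixels), "rvec" (rotation vector, rad) and "tvec" (3), from world to camera coordinates, as OpenCV has them. Camera axes: x right, y down, z forward; pixel columns grow to the right and rows downward; lengths in m; the calibration is good to about 2 mm. A picture is of the moment at which its call begins. There is no depth.
- env.job_done(): hands the job in; it is judged then, once.
Trained networks look in a picture, given as the dict that the camera call returned (one of the last four; its "shot" number tells which), for a name from the list of things; names that differ only in an ending like _2 or _b are one class to them, and where a whole thing is asked for, a point or a joint stands for the part that bears it (a point fixed in the world has none). Each returns a list of dicts, best first, with "score" (0 to 1); they miss things now and then, are a little off and sometimes report something else, mostly with a low value. They report only what shows in the picture. A call takes as long as a camera call. They do not tell look-alikes from the thing itself.
- env.regions_of(picture, target): "pixels" (384x512 bool, what is visible of it) and "location" ([column, row] in pixels, amid what is visible of it).
- env.mark_of(picture, target): "location" ([column, row] in pixels: a listed point, or the origin of a listed thing).
The state is a dict: "clock": time; "joint_pos": joint angles; "qd": joint speeds; "tau": joint torques, N m; "tool_pos": TCP position; "tcp_rot": TCP orientation; "wrist_force": force on the tool from outside, world axes, zero at the start; "moment": the same for the moment, N m; "finger_gap": finger opening in m; "finger_force": force on a finger pad.
Only numpy, scipy, OpenCV 4.12 (cv2) and the standard library are available. Lean on these libraries where they do the work, as an engineer would, in place of code of your own. Each camera call takes 0.05 s, during which the arm holds its last target. There are 200 camera calls.

## Working session

There is one attempt and no reset: what is moved stays moved. The work goes in short steps, Python scripts to look and compute and a tool call to move; the robot and the scene stay as the last step left them, time stands still between calls to the robot, and variables do not carry over. Pictures are saved under pics/ and viewed, at most 14 in all, crops included, and the job is handed in when it is done.

Besides the shell and the picture viewer there is one more tool, called after "Emit:" as name(argument=value, ...), one argument or row to a line, values as JSON. arm_command: Moves the arm, as the interface text tells. Its arguments: {"type":"object","properties":{"plan":{"type":"array","items":{"type":"array","items":{"type":"number"}}},"gripper":{"type":"number"},"squeeze":{"type":"number"}},"required":["plan"]}

```bash
mkdir -p pics; ls
cat > h.py <<'E'
from cell import env
import numpy as np, cv2
def shot(n,f=None):
    p=env.camera(n)
    if f: cv2.imwrite('pics/'+f,p['image'][:,:,::-1])
    return p
def ray(p,uv):
    K=np.array(p['intrinsics']);R=cv2.Rodrigues(np.array(p['rvec'],float))[0];t=np.array(p['tvec'],float).ravel()
    d=R.T@np.linalg.inv(K)@np.array([uv[0],uv[1],1.]);return -R.T@t,d
def at(p,uv,z):
    c,d=ray(p,uv);return c+d*(z-c[2])/d[2]
def proj(p,X):
    return cv2.projectPoints(np.array(X,float).reshape(-1,3),np.array(p['rvec'],float),np.array(p['tvec'],float),np.array(p['intrinsics'],float),None)[0][:,0]
E
python3 - <<'E'
from h import *
np.set_printoptions(precision=4,suppress=True)
a=shot('top','t1.png');b=shot('side','s1.png')
cv2.imwrite('pics/ts.png',np.hstack([a['image'],b['image']])[:,:,::-1][:, :1024])
for nm,p in(('top',a),('side',b)):
    print(nm,ray(p,(256,192)))
    for o,z in(('stage',0),('slab',0),('cup',0),('cap',0),('brass_ring',0),('blue_cyl',0),('steel_ring',0)):
        for m in env.mark_of(p,o):
            print(o,m['score'],np.array(m['location']),at(p,m['location'],z)[:2])
print(env.observe())
E
```

```text
pics
top (array([0.3169, 0.0068, 1.0492]), array([ 0.203 , -0.0113, -0.9793]))
stage 0.79 [357.1 213. ] [ 0.4823 -0.2738]
slab 0.94 [145.  204.8] [0.4944 0.2892]
cup 0.55 [276.2 138.6] [ 0.6857 -0.0588]
cap 0.61 [246.7 172.8] [0.587  0.0206]
brass_ring 0.8 [223.1 262.3] [0.3477 0.0768]
brass_ring 0.65 [274.9 218.9] [ 0.4628 -0.0562]
brass_ring 0.53 [300.6 244.4] [ 0.3971 -0.1235]
blue_cyl 0.66 [230.8 135.6] [0.6921 0.0666]
steel_ring 0.59 [214.5 218.4] [0.4613 0.1032]
side (array([0.239 , 0.5923, 0.5963]), array([ 0.3213, -0.6781, -0.6612]))
stage 0.88 [306.4 149.1] [ 0.4826 -0.2576]
slab 0.58 [201.6 293.9] [0.4905 0.289 ]
cup 0.82 [213.1 165.8] [ 0.6805 -0.0617]
cap 0.58 [307.9 146.9] [ 0.4827 -0.2704]
cap 0.51 [232.4 194. ] [0.5775 0.0147]
brass_ring 0.91 [324.3 185.4] [ 0.3843 -0.1243]
brass_ring 0.82 [287.3 193.4] [ 0.457  -0.0511]
brass_ring 0.64 [307.7 243.4] [0.355  0.0793]
brass_ring 0.59 [303.4 148.4] [ 0.4917 -0.2568]
blue_cyl 0.69 [180.1 193.4] [0.6934 0.0731]
steel_ring 0.55 [261.7 234.2] [0.4549 0.1013]
{'clock': 0.8, 'joint_pos': array([-1.2115,  0.3068,  1.5064, -0.    ,  1.3284, -0.0735]), 'qd': array([-0.0022,  0.    , -0.0001,  0.0012, -0.0016,  0.0004]), 'tau': array([ -0.0018, -45.7405, -25.2325,  -0.0001,   0.0007,   0.    ]), 'tool_pos': array([ 0.2411, -0.522 ,  0.2483]), 'tcp_rot': array([[ 0.9078,  0.4194,  0.    ],
       [ 0.4194, -0.9078, -0.    ],
       [-0.    ,  0.    , -1.    ]]), 'wrist_force': array([-0.1434, -0.1277, -0.1008]), 'moment': array([0.0246, 0.0346, 0.0161]), 'finger_force': 0.0, 'finger_gap': 0.08544493998228865}
```

Run:
```python
import cv2
a=cv2.imread('pics/t1.png')[80:310,80:420]
cv2.imwrite('pics/t1c.png',cv2.resize(a,(800,541),interpolation=cv2.INTER_CUBIC))
```

```text
(no output)
```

View pics/t1c.png

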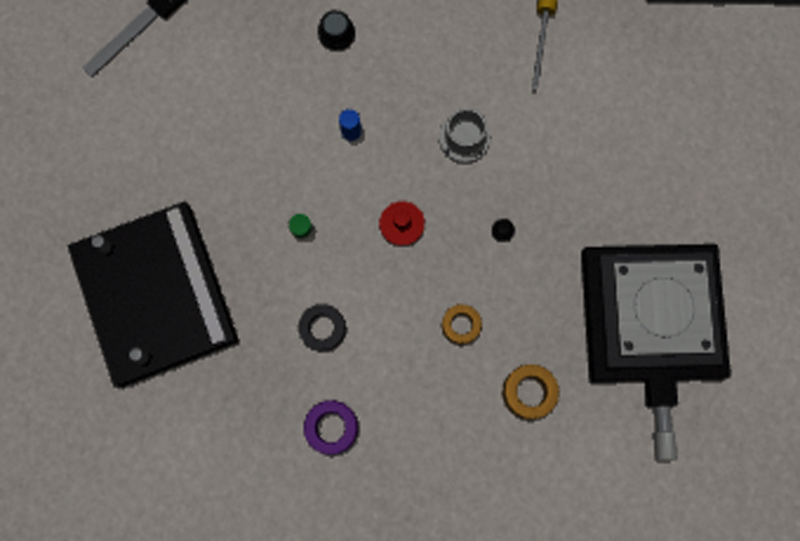

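View pics/s1.png

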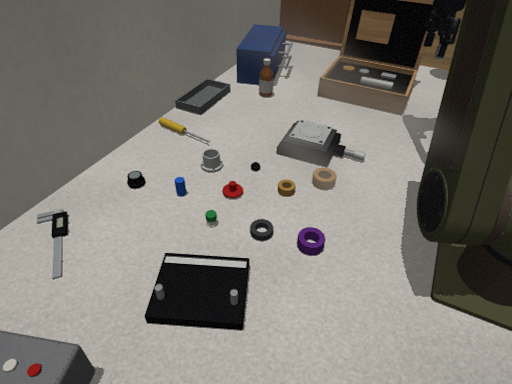

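The top picture shows three rings of the brass kind. One is purple at about (223,262), one is a large brass ring at (300,244), and one is a small brass ring at (275,219). I choose the small one. The dark steel ring at (214,218) stays. The blue cylinder is at (229,134); the green one at (207,176) is a distractor. The cup is at (277,137) and the red cap at (250,174). Next I fit the silhouettes.

```bash
cat > fit.py <<'E'
from h import *
from scipy.optimize import minimize
S=4
th=np.linspace(0,2*np.pi,48,endpoint=False)
def cyl(r,z0,z1,x=0,y=0): return np.vstack([np.c_[x+r*np.cos(th),y+r*np.sin(th),np.full(48,z)] for z in(z0,z1)])
def box(a,b,z0,z1): return np.array([[x,y,z] for x in(-a,a) for y in(-b,b) for z in(z0,z1)])
M={'cup':[cyl(.03,0,.008),cyl(.023,.008,.042)],'cap':[cyl(.014,0,.005),cyl(.026,.005,.011),cyl(.009,.011,.033)],
'brass_ring':[cyl(.022,0,.022)],'blue_cyl':[cyl(.012,0,.045)],'steel_ring':[cyl(.026,0,.018)],
'slab':[box(.07,.085,0,.025),cyl(.007,.025,.055,-.03,.066),cyl(.007,.025,.055,-.03,-.066)],
'stage':[box(.05,.05,.05,.055)]}
def mask(p,parts,q,zo=0):
    c,s=np.cos(q[2]),np.sin(q[2]);m=np.zeros((384*S,512*S),np.uint8)
    for P in parts:
        W=np.c_[q[0]+c*P[:,0]-s*P[:,1],q[1]+s*P[:,0]+c*P[:,1],P[:,2]+zo]
        cv2.fillConvexPoly(m,cv2.convexHull(np.int32(np.round((proj(p,W)+.5)*S))),1)
    return m
def big(m):
    c,_=cv2.findContours(np.uint8(m),cv2.RETR_EXTERNAL,cv2.CHAIN_APPROX_NONE)
    o=np.zeros(m.shape,np.uint8);cv2.drawContours(o,[max(c,key=cv2.contourArea)],-1,1,-1)
    return cv2.resize(o,None,fx=S,fy=S,interpolation=cv2.INTER_NEAREST)
def fit(name,obs,q0,yaw=False,zo=0):
    T=[(p,big(m)) for p,m in obs]
    def f(v):
        q=(v[0],v[1],v[2] if yaw else 0);e=0
        for p,m in T:
            r=mask(p,M[name],q,zo);e+=1-(r&m).sum()/max(1,(r|m).sum())
        return e/len(T)
    n=3 if yaw else 2;x0=np.array(q0[:n],float)
    sim=np.vstack([x0]+[x0+d for d in np.diag([.01,.01,.15][:n])])
    r=minimize(f,x0,method='Nelder-Mead',options=dict(initial_simplex=sim,xatol=1e-4,fatol=1e-4))
    return r.x,r.fun
def find(name,p,q0,zc=0.01,tol=20):
    u=proj(p,[q0[0],q0[1],zc])[0]
    R=[r for r in env.regions_of(p,name) if np.hypot(*(np.array(r['location'])-u))<tol]
    return R[0]['pixels'] if R else None
E
python3 - <<'E'
from fit import *
a=shot('top');b=shot('side')
G={'cup':(.683,-.06),'cap':(.582,.018),'brass_ring':(.46,-.054),'blue_cyl':(.693,.07),'steel_ring':(.458,.102),'slab':(.492,.289,-1.9),'stage':(.4825,-.265,0)}
from math import pi
for n,q in G.items():
    L=[(k,p,find(n,p,q,tol=30)) for k,p in(('t',a),('s',b))]
    L=[l for l in L if l[2] is not None]
    for c in ['ts','t','s']:
        o=[(p,m) for k,p,m in L if k in c]
        if not o or (n=='stage'): continue
        for y in ([-.3,-.3+pi] if n=='slab' else [0]):
            print(n,c,*[np.round(v,4) for v in fit(n,o,(q[0],q[1],y),n=='slab')],[int(m.sum()) for _,m in o])
# plate by brightness
p=a;u=proj(p,[.4825,-.265,.055])[0].astype(int);g=cv2.cvtColor(p['image'],cv2.COLOR_RGB2GRAY)
w=g[u[1]-45:u[1]+45,u[0]-45:u[0]+45];print(u,np.percentile(w,[5,25,50,75,95]))
m=np.zeros(g.shape,bool);m[u[1]-28:u[1]+28,u[0]-28:u[0]+28]=True;m&=g>90
print('plate',[np.round(v,4) for v in fit('stage',[(p,m)],(.4825,-.265,0),True)])
E
```

```text
cup ts [ 0.6853 -0.0608] 0.0899 [377, 402]
cup t [ 0.6862 -0.0608] 0.0937 [377]
cup s [ 0.6849 -0.0611] 0.0823 [402]
cap ts [0.5803 0.0105] 0.0984 [317]
cap s [0.5803 0.0105] 0.0984 [317]
brass_ring ts [ 0.4649 -0.0576] 0.1048 [199, 253]
brass_ring t [ 0.4657 -0.0577] 0.0808 [199]
brass_ring s [ 0.4644 -0.0595] 0.1051 [253]
blue_cyl ts [0.6912 0.0716] 0.2164 [87, 162]
blue_cyl t [0.6902 0.0722] 0.2443 [87]
blue_cyl s [0.6918 0.07  ] 0.1847 [162]
steel_ring ts [0.4582 0.0971] 0.0615 [280, 401]
steel_ring t [0.4581 0.0971] 0.0478 [280]
steel_ring s [0.4584 0.0964] 0.0685 [401]
slab ts [0.4925 0.2855 0.1562] 0.2589 [3677, 6788]
slab ts [0.4925 0.2856 3.2985] 0.259 [3677, 6788]
slab t [0.4931 0.2871 0.1702] 0.2619 [3677]
slab t [0.4931 0.2871 3.3117] 0.2619 [3677]
slab s [0.4937 0.2836 0.1293] 0.2545 [6788]
slab s [0.4937 0.2835 3.2713] 0.2544 [6788]
[359 209] [  9.  48. 117. 121. 124.]
plate [array([ 0.4817, -0.2719,  0.04  ]), np.float64(0.0552)]
```

Run:
```python
from fit import *
a=shot('top');b=shot('side')
q=(.493,.287,-1.25)
ms=[(p,find('slab',p,q,tol=30)) for p in(a,b)]
for o in(ms,ms[:1],ms[1:]):print([np.round(v,4) for v in fit('slab',o,q,True)])
v=fit('slab',ms,q,True)[0]
im=cv2.resize(a['image'],None,fx=4,fy=4,interpolation=cv2.INTER_CUBIC).copy()
E=lambda n,q:[cv2.drawContours(im,cv2.findContours(mask(a,M[n],q),0,2)[0],-1,(0,255,0),1)]
E('slab',v);E('brass_ring',(.4655,-.0578,0));E('cup',(.6853,-.0608,0));E('cap',(.5803,.0105,0));E('blue_cyl',(.691,.0715,0));E('stage',(.4817,-.2719,.04));E('steel_ring',(.458,.097,0))
i=im[480:1040,400:1664]
cv2.imwrite('pics/ov.png',cv2.resize(i,(800,354),interpolation=cv2.INTER_AREA)[:,:,::-1])
# cap by red color
for p in(a,b):
    I=p['image'].astype(int);u=proj(p,[.58,.0105,.01])[0].astype(int)
    m=(I[:,:,0]>80)&(I[:,:,1]<60)&(I[:,:,2]<60);k=np.zeros_like(m);k[u[1]-30:u[1]+30,u[0]-30:u[0]+30]=1
    print('cap',[np.round(x,4) for x in fit('cap',[(p,m&k)],(.58,.0105))])
```

```text
[array([ 0.4928,  0.2867, -1.1796]), np.float64(0.0346)]
[array([ 0.4934,  0.2878, -1.1802]), np.float64(0.0376)]
[array([ 0.4926,  0.2854, -1.1677]), np.float64(0.0263)]
cap [array([0.581 , 0.0113]), np.float64(0.0899)]
cap [array([0.5823, 0.0072]), np.float64(0.1892)]
```

View pics/ov.png

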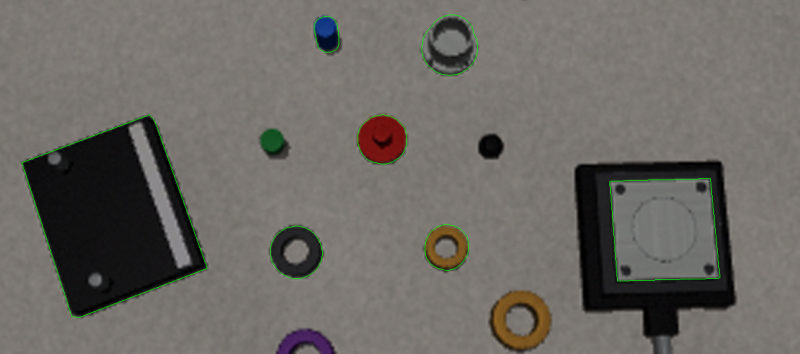

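The overlay outlines match every part and the slab pose. The targets in world coordinates are brass at (.4814,.3144), blue at (.4998,.2696) and plate centre at (.4817,-.2719). I start with the cup.

```bash
cat > go.py <<'E'
import sys
from h import *
o=env.observe();R=o['tcp_rot'];p=o['tool_pos']
print('t',round(o['clock'],2),'p',np.round(p,4),'yaw',round(np.degrees(np.arctan2(R[1,0],R[0,0])),2),'tilt',np.round(R[2,:2],4),'gap',round(o['finger_gap'],4),'F',np.round(o['wrist_force'],1))
for a in sys.argv[1:]:
    t=np.array([float(v) for v in a.split(',')]);d=R.T@(t-p);n=int(np.ceil(np.linalg.norm(d)/.04))
    print(a,'tool delta mm',np.round(d*1e3,1),'n',n,'each',np.round(d/n,4));p=t
E
python3 go.py .6853,-.0608,.12 .6853,-.0608,.03 .6853,-.0608,.12 .4817,-.2719,.16
```

```text
t 1.8 p [ 0.2411 -0.522   0.2483] yaw 24.8 tilt [-0.  0.] gap 0.0854 F [ 1.1 -0.6  0.3]
.6853,-.0608,.12 tool delta mm [ 596.6 -232.4  128.3] n 17 each [ 0.0351 -0.0137  0.0075]
.6853,-.0608,.03 tool delta mm [ 0. -0. 90.] n 3 each [ 0.   -0.    0.03]
.6853,-.0608,.12 tool delta mm [ -0.   0. -90.] n 3 each [-0.    0.   -0.03]
.4817,-.2719,.16 tool delta mm [-273.4  106.3  -40. ] n 8 each [-0.0342  0.0133 -0.005 ]
```

Emit:
arm_command(
  plan=[
    [0.033,-0.0129,0,0,0,0],
    [0.033,-0.0129,0,0,0,0],
    [0.033,-0.0129,0,0,0,0],
    [0.033,-0.0129,0,0,0,0],
    [0.033,-0.0129,0,0,0,0],
    [0.033,-0.0129,0,0,0,0],
    [0.033,-0.0129,0,0,0,0],
    [0.033,-0.0129,0,0,0,0],
  ],
  gripper=0.085,
  squeeze=40,
)

```text
clock: 2.47
tool_pos: [0.4385, -0.3162, 0.2485]
tcp_rot: [[0.908, 0.419, 0.0], [0.419, -0.908, -0.0], [0.0, 0.0, -1.0]]
wrist_force: [0.2, -0.7, -0.2]
finger_gap: 0.0851
finger_force: 0.0
```

Emit:
arm_command(
  plan=[
    [0.033,-0.0129,0.016,0,0,0],
    [0.033,-0.0129,0.016,0,0,0],
    [0.033,-0.0129,0.016,0,0,0],
    [0.033,-0.0129,0.016,0,0,0],
    [0.033,-0.0129,0.016,0,0,0],
    [0.033,-0.0129,0.016,0,0,0],
    [0.033,-0.0129,0.016,0,0,0],
    [0.033,-0.0129,0.016,0,0,0],
  ],
)

```text
clock: 3.13
tool_pos: [0.635, -0.1117, 0.1195]
tcp_rot: [[0.908, 0.42, 0.0], [0.42, -0.908, -0.0], [0.0, 0.0, -1.0]]
wrist_force: [-0.1, -0.5, 1.0]
finger_gap: 0.0853
finger_force: 0.0
```

Emit:
arm_command(
  plan=[
    [0.033,-0.0129,0,0,0,0],
    [0.0356,-0.0131,0,0,0,0],
    [0,0,0,0,0,0],
    [0,0,0,0,0,0],
  ],
)

```text
clock: 3.47
tool_pos: [0.6868, -0.0588, 0.1198]
tcp_rot: [[0.906, 0.422, 0.001], [0.422, -0.906, -0.0], [0.0, 0.0, -1.0]]
wrist_force: [-0.5, -0.1, 0.6]
finger_gap: 0.0848
finger_force: 0.0
```

```bash
python3 go.py .6853,-.0608,.12 .6853,-.0608,.03
python3 - <<'E'
from h import *
p=shot('wrist','w1.png')
for r in env.mark_of(p,'cup'): print(r['score'],r['location'],at(p,r['location'],0))
E
```

```text
t 3.47 p [ 0.6868 -0.0588  0.1198] yaw 24.99 tilt [0.0005 0.0003] gap 0.0848 F [-0.5 -0.1  0.6]
.6853,-.0608,.12 tool delta mm [-2.2  1.1 -0.2] n 1 each [-0.0022  0.0011 -0.0002]
.6853,-.0608,.03 tool delta mm [-0. -0. 90.] n 3 each [-0.   -0.    0.03]
0.91 [257.2, 188.5] [ 0.68980482 -0.0584304   0.        ]
```

View pics/w1.png

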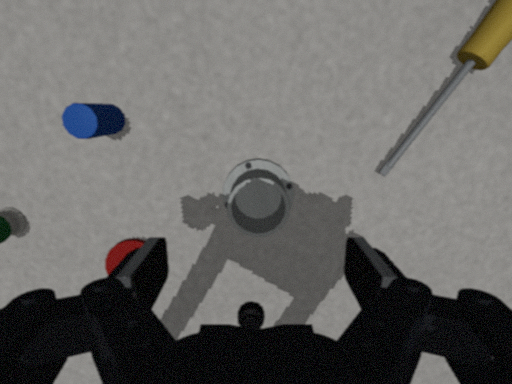

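The wrist view shows the cup upright and centred between the fingers, with its flange around (258,190). I descend straight down.

Emit:
arm_command(
  plan=[
    [0,0.0,0.03,0,0,0],
    [0,0,0.03,0,0,0],
    [0,0,0.02,0,0,0],
    [0,0,0.01,0,0,0],
    [0,0,0,0,0,0],
    [0,0,0,0,0,0],
  ],
)

```text
clock: 4.07
tool_pos: [0.6848, -0.0618, 0.0305]
tcp_rot: [[0.908, 0.418, -0.001], [0.418, -0.908, -0.0], [-0.001, -0.0, -1.0]]
wrist_force: [1.2, 0.0, 0.9]
finger_gap: 0.0848
finger_force: 0.0
```

Emit:
arm_command(
  plan=[
    [0,0,0,0,0,0],
    [0,0,0,0,0,0],
    [0,0,0,0,0,0],
    [0,0,0,0,0,0],
    [0,0,0,0,0,0],
    [0,0,0,0,0,0],
  ],
  gripper=0.03,
)

```text
clock: 4.57
tool_pos: [0.6863, -0.0609, 0.0323]
tcp_rot: [[0.908, 0.42, 0.003], [0.42, -0.908, -0.0], [0.002, 0.002, -1.0]]
wrist_force: [-1.2, -0.1, 6.4]
finger_gap: 0.046
finger_force: 40.6
```

Emit:
arm_command(
  plan=[
    [0,0,0,0,0,0],
    [0,0,0,0,0,0],
    [0,0,0,0,0,0],
    [0,0,0,0,0,0],
    [0,0,0,0,0,0],
    [0,0,0,0,0,0],
  ],
)

```text
clock: 5.07
tool_pos: [0.6863, -0.0609, 0.0323]
tcp_rot: [[0.908, 0.42, 0.003], [0.42, -0.908, -0.001], [0.002, 0.002, -1.0]]
wrist_force: [-2.4, -0.4, 5.6]
finger_gap: 0.0453
finger_force: 40.6
```

Cup gripped at a 45–46 mm gap.

Emit:
arm_command(
  plan=[
    [0,0,-0.02,0,0,0],
    [0,0,-0.035,0,0,0],
    [0,0,-0.035,0,0,0],
    [0,0,-0.03,0,0,0],
    [0,0,0,0,0,0],
  ],
)

```text
clock: 5.48
tool_pos: [0.6898, -0.0613, 0.1584]
tcp_rot: [[0.908, 0.42, 0.014], [0.42, -0.908, -0.002], [0.011, 0.008, -1.0]]
wrist_force: [2.0, -0.0, -0.8]
finger_gap: 0.0454
finger_force: 41.8
```

```bash
python3 go.py .4817,-.2719,.15 .4817,-.2719,.092
```

```text
t 5.48 p [ 0.6898 -0.0613  0.1584] yaw 24.82 tilt [0.0114 0.0075] gap 0.0454 F [ 2.  -0.  -0.8]
.4817,-.2719,.15 tool delta mm [-277.3  103.8    6. ] n 8 each [-0.0347  0.013   0.0008]
.4817,-.2719,.092 tool delta mm [-0.7 -0.4 58. ] n 2 each [-0.0003 -0.0002  0.029 ]
```

Emit:
arm_command(
  plan=[
    [-0.02,0.0075,0,0,0,0],
    [-0.038,0.014,0,0,0,0],
    [-0.038,0.014,0,0,0,0],
    [-0.038,0.014,0,0,0,0],
    [-0.038,0.014,0,0,0,0],
    [-0.038,0.014,0,0,0,0],
    [-0.038,0.014,0,0,0,0],
    [-0.025,0.01,0,0,0,0],
  ],
)

```text
clock: 6.15
tool_pos: [0.4765, -0.2688, 0.1498]
tcp_rot: [[0.908, 0.419, -0.002], [0.419, -0.908, 0.0], [-0.002, -0.001, -1.0]]
wrist_force: [-0.3, -0.9, -1.1]
finger_gap: 0.0454
finger_force: 41.7
```

Emit:
arm_command(
  plan=[
    [0,0,0,0,0,0],
    [0,0,0,0,0,0],
    [0,0,0,0,0,0],
    [0,0,0,0,0,0],
  ],
)

```text
clock: 6.48
tool_pos: [0.4808, -0.2667, 0.1502]
tcp_rot: [[0.907, 0.42, 0.0], [0.42, -0.907, 0.0], [0.001, -0.0, -1.0]]
wrist_force: [-0.4, 0.1, -2.9]
finger_gap: 0.0456
finger_force: 41.7
```

```bash
python3 go.py .4817,-.2719,.15 .4817,-.2719,.092
python3 - <<'E'
from fit import *
b=shot('side');o=env.observe();p=o['tool_pos']
m=find('cup',b,p[:2],p[2]-.02,40)
if m is not None: print(fit('cup',[(b,m)],p[:2],zo=p[2]-.0323), m.sum())
w=shot('wrist','w2.png')
E
```

```text
t 6.48 p [ 0.4808 -0.2667  0.1502] yaw 24.85 tilt [ 0.0005 -0.0001] gap 0.0456 F [-0.4  0.1 -2.9]
.4817,-.2719,.15 tool delta mm [-1.3  5.1  0.2] n 1 each [-0.0013  0.0051  0.0002]
.4817,-.2719,.092 tool delta mm [-0.  0. 58.] n 2 each [-0.     0.     0.029]
(array([ 0.47963349, -0.26558603]), np.float64(0.46030600461893767)) 235
```

View pics/w2.png

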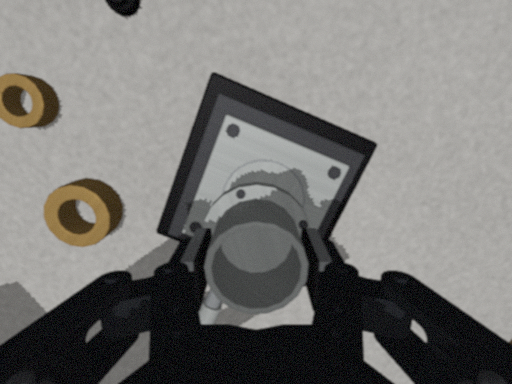

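Run:
```python
from h import *
p=shot('wrist')
a,b,c=[at(p,u,.055) for u in((232.5,130.5),(334.5,173),(195.5,227.5))]
print(a,b,c,(b+c)/2,np.linalg.norm(a-b),np.linalg.norm(a-c))
```

```text
[ 0.52181719 -0.22848609  0.055     ] [ 0.52533022 -0.31108613  0.055     ] [ 0.44000648 -0.23224663  0.055     ] [ 0.48266835 -0.27166638  0.055     ] 0.08267470581663121 0.08189709652995636
```

Emit:
arm_command(
  plan=[
    [-0.001,0.005,0.01,0,0,0],
    [0,0,0.02,0,0,0],
    [0,0,0.015,0,0,0],
    [0,0,0.01,0,0,0],
    [0,0,0.003,0,0,0],
    [0,0,0.002,0,0,0],
    [0,0,0,0,0,0],
  ],
)

```text
clock: 7.27
tool_pos: [0.4814, -0.2725, 0.09]
tcp_rot: [[0.908, 0.42, -0.0], [0.42, -0.908, 0.0], [-0.0, -0.0, -1.0]]
wrist_force: [-0.9, -1.0, -1.0]
finger_gap: 0.0454
finger_force: 41.7
```

Emit:
arm_command(
  plan=[
    [0,0,0.001,0,0,0],
    [0,0,0.001,0,0,0],
    [0,0,0.001,0,0,0],
    [0,0,0,0,0,0],
    [0,0,0,0,0,0],
  ],
)

```text
clock: 7.68
tool_pos: [0.4813, -0.2725, 0.0876]
tcp_rot: [[0.908, 0.419, 0.0], [0.419, -0.908, -0.0], [0.0, 0.0, -1.0]]
wrist_force: [-0.1, -0.0, -0.7]
finger_gap: 0.0455
finger_force: 41.7
```

Emit:
arm_command(
  plan=[
    [0,0,0.001,0,0,0],
    [0,0,0.001,0,0,0],
    [0,0,0,0,0,0],
    [0,0,0,0,0,0],
  ],
)

```text
clock: 8.02
tool_pos: [0.4813, -0.2726, 0.0872]
tcp_rot: [[0.908, 0.419, 0.001], [0.419, -0.908, -0.001], [0.001, 0.001, -1.0]]
wrist_force: [-3.6, 0.3, 11.8]
finger_gap: 0.0453
finger_force: 42.9
```

Contact on the plate at the expected height, so I release.

Emit:
arm_command(
  plan=[
    [0,0,-0.001,0,0,0],
    [0,0,0,0,0,0],
    [0,0,0,0,0,0],
    [0,0,0,0,0,0],
  ],
  gripper=0.075,
)

```text
clock: 8.35
tool_pos: [0.4813, -0.2725, 0.0863]
tcp_rot: [[0.908, 0.419, 0.0], [0.419, -0.908, -0.0], [0.0, 0.0, -1.0]]
wrist_force: [-0.2, 0.0, 0.4]
finger_gap: 0.0751
finger_force: 0.0
```

Emit:
arm_command(
  plan=[
    [0,0,-0.02,0,0,0],
    [0,0,-0.03,0,0,0],
    [0,0,-0.03,0,0,0],
    [0,0,0,0,0,0],
  ],
)

```text
clock: 8.68
tool_pos: [0.4844, -0.2745, 0.1716]
tcp_rot: [[0.908, 0.419, 0.008], [0.42, -0.908, -0.006], [0.005, 0.009, -1.0]]
wrist_force: [1.2, -1.3, 1.1]
finger_gap: 0.0752
finger_force: 0.0
```

```bash
python3 - <<'E'
from fit import *
for n in('top','side','wrist'):
    b=shot(n);p=(.4815,-.2722)
    m=find('cup',b,p,.07,40)
    if m is not None: print(n,fit('cup',[(b,m)],p,zo=.055), m.sum())
E
python3 go.py .581,.0108,.15 .581,.0108,.032
```

```text
top (array([ 0.47272749, -0.26595206]), np.float64(0.6304804248487095)) 187
side (array([ 0.47958237, -0.27288921]), np.float64(0.1287938355087278)) 347
wrist (array([ 0.48202985, -0.27159068]), np.float64(0.04287099658694471)) 4751
t 8.98 p [ 0.4802 -0.2717  0.1648] yaw 24.8 tilt [-0.0016 -0.0027] gap 0.0748 F [ 0.5  1.1 -0.2]
.581,.0108,.15 tool delta mm [ 210.  -214.2   15. ] n 8 each [ 0.0263 -0.0268  0.0019]
.581,.0108,.032 tool delta mm [  0.2   0.3 118. ] n 3 each [0.0001 0.0001 0.0393]
```

Emit:
arm_command(
  plan=[
    [0.016,-0.016,0,0,0,0],
    [0.028,-0.0285,0,0,0,0],
    [0.028,-0.0285,0,0,0,0],
    [0.028,-0.0285,0,0,0,0],
    [0.028,-0.0285,0.005,0,0,0],
    [0.028,-0.0285,0.01,0,0,0],
    [0.028,-0.0285,0.01,0,0,0],
    [0.026,-0.027,0.01,0,0,0],
  ],
  gripper=0.06,
)

```text
clock: 9.65
tool_pos: [0.5818, 0.0122, 0.1297]
tcp_rot: [[0.908, 0.42, -0.002], [0.42, -0.908, 0.0], [-0.002, -0.001, -1.0]]
wrist_force: [-0.2, -0.3, -0.5]
finger_gap: 0.0599
finger_force: 0.0
```

Emit:
arm_command(
  plan=[
    [0,0,0.01,0,0,0],
    [0,0,0,0,0,0],
    [0,0,0,0,0,0],
  ],
)

```text
clock: 9.9
tool_pos: [0.5805, 0.01, 0.1196]
tcp_rot: [[0.907, 0.421, -0.004], [0.421, -0.907, -0.0], [-0.004, -0.002, -1.0]]
wrist_force: [-0.0, -0.0, 1.0]
finger_gap: 0.0598
finger_force: 0.0
```

```bash
python3 - <<'E'
from fit import *
b=shot('wrist','w3.png');p=(.581,.0108)
I=b['image'].astype(int);m=(I[:,:,0]>60)&(I[:,:,0]>2.2*I[:,:,1])&(I[:,:,0]>2.2*I[:,:,2])
for k in(m,find('cap',b,p,.01,60)):
    if k is not None: print(fit('cap',[(b,k)],p), k.sum())
E
python3 go.py .581,.0108,.032
```

```text
(array([0.5806889 , 0.01104649]), np.float64(0.10332508382564265)) 2682
(array([0.58146388, 0.01117495]), np.float64(0.06300561909695934)) 2939
t 10.0 p [0.5815 0.0088 0.121 ] yaw 24.74 tilt [-0.0012 -0.0002] gap 0.0607 F [0.  0.2 0.7]
.581,.0108,.032 tool delta mm [ 0.5 -2.  89. ] n 3 each [ 0.0002 -0.0007  0.0297]
```

Emit:
arm_command(
  plan=[
    [0,-0.002,0.025,0,0,0],
    [0,0,0.03,0,0,0],
    [0,0,0.02,0,0,0],
    [0,0,0.013,0,0,0],
    [0,0,0,0,0,0],
    [0,0,0,0,0,0],
  ],
)

```text
clock: 10.5
tool_pos: [0.5809, 0.0103, 0.0334]
tcp_rot: [[0.909, 0.417, -0.001], [0.417, -0.909, -0.0], [-0.001, -0.0, -1.0]]
wrist_force: [-0.7, -0.3, 0.4]
finger_gap: 0.0601
finger_force: 0.0
```

Emit:
arm_command(
  plan=[
    [0,0,0,0,0,0],
    [0,0,0,0,0,0],
    [0,0,0,0,0,0],
    [0,0,0,0,0,0],
    [0,0,0,0,0,0],
    [0,0,0,0,0,0],
    [0,0,0,0,0,0],
  ],
  gripper=0.008,
  squeeze=30,
)

```text
clock: 11.08
tool_pos: [0.5822, 0.0115, 0.0346]
tcp_rot: [[0.908, 0.42, 0.002], [0.42, -0.908, -0.001], [0.002, 0.002, -1.0]]
wrist_force: [0.4, -1.2, 6.2]
finger_gap: 0.0162
finger_force: 29.3
```

Knob held. I lift it and carry it to the cup.

Emit:
arm_command(
  plan=[
    [0,0,-0.015,0,0,0],
    [0,0,-0.035,0,0,0],
    [0,0,-0.04,0,0,0],
    [0,0,-0.035,0,0,0],
    [0,0,-0.015,0,0,0],
    [0,0,0,0,0,0],
  ],
)

```text
clock: 11.58
tool_pos: [0.5843, 0.0119, 0.1784]
tcp_rot: [[0.908, 0.42, 0.01], [0.42, -0.908, -0.0], [0.009, 0.004, -1.0]]
wrist_force: [1.3, -0.6, -0.7]
finger_gap: 0.0167
finger_force: 29.5
```

```bash
python3 go.py .4815,-.2722,.17
```

```text
t 11.58 p [0.5843 0.0119 0.1784] yaw 24.82 tilt [0.0087 0.0045] gap 0.0167 F [ 1.3 -0.6 -0.7]
.4815,-.2722,.17 tool delta mm [-212.6  214.7    7.5] n 8 each [-0.0266  0.0268  0.0009]
```

Emit:
arm_command(
  plan=[
    [-0.015,0.015,0,0,0,0],
    [-0.029,0.0293,0,0,0,0],
    [-0.029,0.0293,0,0,0,0],
    [-0.029,0.0293,0,0,0,0],
    [-0.029,0.0293,0,0,0,0],
    [-0.029,0.0293,0,0,0,0],
    [-0.029,0.0293,0,0,0,0],
    [-0.022,0.023,0,0,0,0],
  ],
)

```text
clock: 12.25
tool_pos: [0.4771, -0.2728, 0.1719]
tcp_rot: [[0.908, 0.419, -0.002], [0.419, -0.908, 0.001], [-0.002, -0.002, -1.0]]
wrist_force: [0.7, 1.2, 0.1]
finger_gap: 0.0163
finger_force: 29.5
```

Emit:
arm_command(
  plan=[
    [0,0,0,0,0,0],
    [0,0,0,0,0,0],
    [0,0,0,0,0,0],
    [0,0,0,0,0,0],
  ],
)

```text
clock: 12.58
tool_pos: [0.4791, -0.2694, 0.1725]
tcp_rot: [[0.907, 0.42, -0.001], [0.42, -0.907, 0.002], [-0.001, -0.002, -1.0]]
wrist_force: [-0.4, -0.0, 0.3]
finger_gap: 0.0165
finger_force: 29.5
```

```bash
python3 - <<'E'
from fit import *
w=shot('wrist','w4.png');s=shot('side')
p=env.observe()['tool_pos'];print(p)
for n,b in(('w',w),('s',s)):
    m=find('cap',b,p[:2],p[2]-.02,50)
    if m is not None: print(n,fit('cap',[(b,m)],p[:2],zo=p[2]-.0346))
    m=find('cup',b,p[:2],.08,50)
    if m is not None: print(n,'cup',fit('cup',[(b,m)],p[:2],zo=.055))
cv2.imwrite('pics/s4.png',cv2.resize(s['image'][80:200,230:390],(640,480),interpolation=cv2.INTER_CUBIC)[:,:,::-1])
E
python3 go.py .4815,-.2722,.135
```

```text
[ 0.47957219 -0.26932137  0.1728935 ]
w (array([ 0.47825449, -0.26932456]), np.float64(0.36618413644041625))
w cup (array([ 0.48353294, -0.27140705]), np.float64(0.47819199634855214))
s cup (array([ 0.48024129, -0.27273544]), np.float64(0.12971698113207553))
t 12.88 p [ 0.4797 -0.27    0.1734] yaw 24.88 tilt [0.0001 0.    ] gap 0.0164 F [-0.3 -0.  -0.9]
.4815,-.2722,.135 tool delta mm [ 0.7  2.8 38.4] n 1 each [0.0007 0.0028 0.0384]
```

View pics/s4.png

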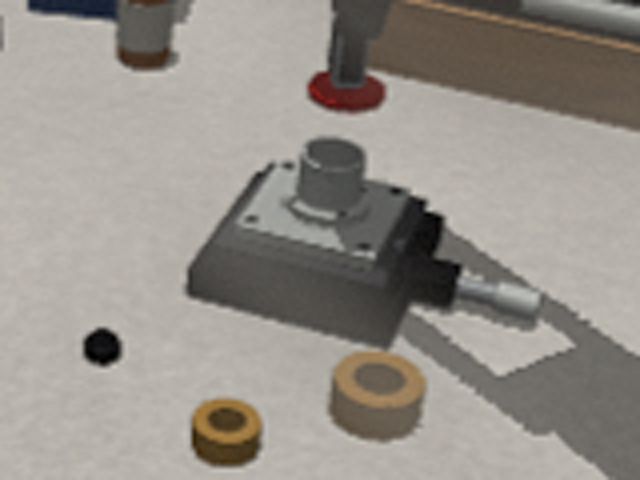

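The cap is held level, knob up, above the cup, which stands centred on the plate. I lower it.

Emit:
arm_command(
  plan=[
    [0.001,0.003,0.01,0,0,0],
    [0,0,0.015,0,0,0],
    [0,0,0.01,0,0,0],
    [0,0,0.004,0,0,0],
    [0,0,0.002,0,0,0],
    [0,0,0.002,0,0,0],
    [0,0,0,0,0,0],
  ],
)

```text
clock: 13.47
tool_pos: [0.4816, -0.2732, 0.1301]
tcp_rot: [[0.908, 0.419, -0.0], [0.419, -0.908, 0.0], [-0.0, -0.0, -1.0]]
wrist_force: [-0.8, 0.5, -0.0]
finger_gap: 0.0164
finger_force: 29.5
```

Emit:
arm_command(
  plan=[
    [0,0,0.001,0,0,0],
    [0,0,0.001,0,0,0],
    [0,0,0.001,0,0,0],
    [0,0,0,0,0,0],
  ],
)

```text
clock: 13.8
tool_pos: [0.4816, -0.2732, 0.1274]
tcp_rot: [[0.908, 0.419, 0.0], [0.419, -0.908, -0.0], [0.0, 0.0, -1.0]]
wrist_force: [-0.7, -0.5, -0.5]
finger_gap: 0.0164
finger_force: 29.5
```

Emit:
arm_command(
  plan=[
    [0,0,0.001,0,0,0],
    [0,0,0.001,0,0,0],
    [0,0,0,0,0,0],
    [0,0,0,0,0,0],
  ],
)

```text
clock: 14.13
tool_pos: [0.4817, -0.2734, 0.1265]
tcp_rot: [[0.908, 0.419, 0.001], [0.419, -0.908, -0.001], [0.001, 0.001, -1.0]]
wrist_force: [-1.5, 0.8, 7.6]
finger_gap: 0.0164
finger_force: 30.3
```

Contact comes at the expected height for a seated cap (.1265), so I release.

Emit:
arm_command(
  plan=[
    [0,0,-0.001,0,0,0],
    [0,0,0,0,0,0],
    [0,0,0,0,0,0],
    [0,0,0,0,0,0],
  ],
  gripper=0.05,
)

```text
clock: 14.47
tool_pos: [0.4815, -0.2731, 0.1261]
tcp_rot: [[0.908, 0.419, -0.0], [0.419, -0.908, 0.0], [-0.0, -0.0, -1.0]]
wrist_force: [-0.8, -0.2, 0.5]
finger_gap: 0.05
finger_force: 0.0
```

Emit:
arm_command(
  plan=[
    [0,0,-0.015,0,0,0],
    [0,0,-0.025,0,0,0],
    [0,0,-0.025,0,0,0],
    [0,0,0,0,0,0],
  ],
)

```text
clock: 14.8
tool_pos: [0.4842, -0.2749, 0.1958]
tcp_rot: [[0.908, 0.419, 0.007], [0.42, -0.908, -0.005], [0.004, 0.007, -1.0]]
wrist_force: [0.3, -0.8, 0.1]
finger_gap: 0.05
finger_force: 0.0
```

```bash
python3 - <<'E'
from fit import *
w=shot('wrist');s=shot('side');t=shot('top')
for n,b in(('w',w),('s',s),('t',t)):
    m=find('cap',b,(.4815,-.2725),.1,50)
    if m is not None: print(n,fit('cap',[(b,m)],(.4815,-.2725),zo=.092))
cv2.imwrite('pics/s5.png',np.hstack([cv2.resize(s['image'][100:180,260:360],(400,320)),cv2.resize(w['image'],(427,320))])[:,:800,::-1])
E
python3 go.py .465,-.058,.12 .465,-.058,.022
```

```text
w (array([ 0.48098164, -0.27293725]), np.float64(0.06245226380575142))
s (array([ 0.48026205, -0.27765572]), np.float64(0.1396316102198455))
t (array([ 0.47433813, -0.26959167]), np.float64(0.5727155727155727))
t 15.1 p [ 0.4807 -0.2725  0.19  ] yaw 24.8 tilt [-0.0015 -0.0024] gap 0.0499 F [-0.6  0.2 -0.1]
.465,-.058,.12 tool delta mm [  75.9 -201.2   70.3] n 6 each [ 0.0126 -0.0335  0.0117]
.465,-.058,.022 tool delta mm [ 0.1  0.2 98. ] n 3 each [0.     0.0001 0.0327]
```

View pics/s5.png

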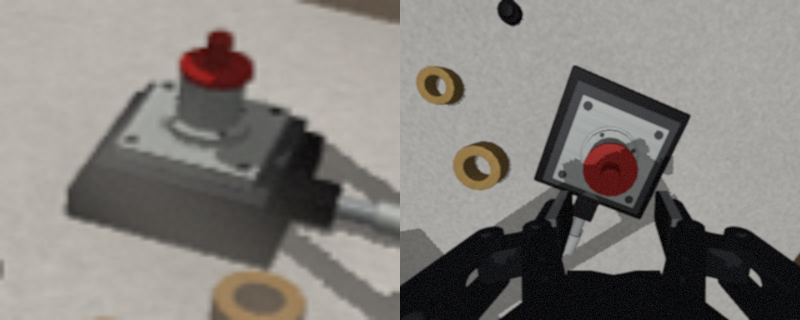

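The cap sits seated, knob up. Next is the brass ring, the smaller one.

Emit:
arm_command(
  plan=[
    [0.008,-0.02,0,0,0,0],
    [0.013,-0.036,0,0,0,0],
    [0.013,-0.036,0,0,0,0],
    [0.013,-0.036,0.02,0,0,0],
    [0.013,-0.035,0.02,0,0,0],
    [0.013,-0.035,0.02,0,0,0],
    [0.003,-0.003,0.01,0,0,0],
    [0,0,0,0,0,0],
  ],
  gripper=0.075,
)

```text
clock: 15.77
tool_pos: [0.4633, -0.0585, 0.1197]
tcp_rot: [[0.906, 0.423, -0.007], [0.423, -0.906, 0.002], [-0.006, -0.005, -1.0]]
wrist_force: [0.4, 0.1, 0.1]
finger_gap: 0.0753
finger_force: 0.0
```

Emit:
arm_command(
  plan=[
    [0,0,0,0,0,0],
    [0,0,0,0,0,0],
  ],
)

```text
clock: 15.93
tool_pos: [0.4671, -0.0621, 0.1228]
tcp_rot: [[0.908, 0.419, 0.001], [0.419, -0.908, -0.001], [0.0, 0.001, -1.0]]
wrist_force: [0.5, -0.0, 0.4]
finger_gap: 0.0749
finger_force: 0.0
```

```bash
python3 - <<'E'
from fit import *
w=shot('wrist')
m=find('brass_ring',w,(.465,-.058),.01,60)
if m is not None: print(fit('brass_ring',[(w,m)],(.465,-.058)),m.sum())
E
python3 go.py .465,-.058,.022
```

```text
(array([ 0.46624954, -0.05676158]), np.float64(0.04845750518229486)) 2020
t 16.03 p [ 0.4675 -0.0626  0.1233] yaw 24.71 tilt [0.0014 0.0014] gap 0.0751 F [-0.4  0.1  0.3]
.465,-.058,.022 tool delta mm [ -0.5  -5.3 101.3] n 3 each [-0.0002 -0.0018  0.0338]
```

Emit:
arm_command(
  plan=[
    [0.0005,-0.0055,0.02,0,0,0],
    [0,0,0.035,0,0,0],
    [0,0,0.025,0,0,0],
    [0,0,0.012,0,0,0],
    [0,0,0.008,0,0,0],
    [0,0,0,0,0,0],
    [0,0,0,0,0,0],
  ],
)

```text
clock: 16.62
tool_pos: [0.4652, -0.0569, 0.023]
tcp_rot: [[0.908, 0.418, 0.001], [0.418, -0.908, -0.0], [0.001, 0.0, -1.0]]
wrist_force: [0.1, 0.3, -0.1]
finger_gap: 0.0753
finger_force: 0.0
```

Emit:
arm_command(
  plan=[
    [0,0,0,0,0,0],
    [0,0,0,0,0,0],
    [0,0,0,0,0,0],
    [0,0,0,0,0,0],
    [0,0,0,0,0,0],
    [0,0,0,0,0,0],
  ],
  gripper=0.03,
  squeeze=40,
)

```text
clock: 17.12
tool_pos: [0.4657, -0.0566, 0.0241]
tcp_rot: [[0.907, 0.42, 0.003], [0.42, -0.907, -0.001], [0.002, 0.002, -1.0]]
wrist_force: [-0.2, -1.3, 5.9]
finger_gap: 0.0422
finger_force: 39.7
```

Ring gripped. I lift it.

Emit:
arm_command(
  plan=[
    [0,0,-0.015,0,0,0],
    [0,0,-0.035,0,0,0],
    [0,0,-0.035,0,0,0],
    [0,0,-0.03,0,0,0],
    [0,0,-0.015,0,0,0],
    [0,0,0,0,0,0],
    [0,0,0,0,0,0],
  ],
)

```text
clock: 17.7
tool_pos: [0.4649, -0.0561, 0.1536]
tcp_rot: [[0.908, 0.42, 0.003], [0.42, -0.908, -0.001], [0.002, 0.002, -1.0]]
wrist_force: [0.0, 1.0, -2.5]
finger_gap: 0.042
finger_force: 41.9
```

```bash
python3 go.py .4814,.3144,.15
```

```text
t 17.7 p [ 0.4649 -0.0561  0.1536] yaw 24.81 tilt [0.0022 0.0017] gap 0.042 F [ 0.   1.  -2.5]
.4814,.3144,.15 tool delta mm [ 170.5 -329.4    3.4] n 10 each [ 0.017  -0.0329  0.0003]
```

Emit:
arm_command(
  plan=[
    [0.01,-0.019,0,0,0,0],
    [0.0175,-0.034,0,0,0,0],
    [0.0175,-0.034,0,0,0,0],
    [0.0175,-0.034,0,0,0,0],
    [0.0175,-0.034,0,0,0,0],
    [0.0175,-0.034,0,0,0,0],
    [0.0175,-0.034,0,0,0,0],
    [0.0175,-0.034,0,0,0,0],
  ],
)

```text
clock: 18.37
tool_pos: [0.4751, 0.234, 0.1502]
tcp_rot: [[0.908, 0.42, -0.004], [0.42, -0.908, -0.002], [-0.005, -0.0, -1.0]]
wrist_force: [0.6, 0.7, -1.6]
finger_gap: 0.0417
finger_force: 41.9
```

Emit:
arm_command(
  plan=[
    [0.0175,-0.034,0,0,0,0],
    [0.0175,-0.034,0,0,0,0],
    [0.004,-0.004,0,0,0,0],
    [0,0,0,0,0,0],
    [0,0,0,0,0,0],
    [0,0,0,0,0,0],
  ],
)

```text
clock: 18.87
tool_pos: [0.4809, 0.3126, 0.151]
tcp_rot: [[0.908, 0.419, -0.003], [0.419, -0.908, -0.003], [-0.004, 0.001, -1.0]]
wrist_force: [-0.5, 0.1, -2.0]
finger_gap: 0.0419
finger_force: 42.0
```

```bash
python3 - <<'E'
from fit import *
w=shot('wrist','w6.png')
cv2.imwrite('pics/w6.png',w['image'][:,:,::-1])
X=[(.4928+np.cos(-1.18)*a-np.sin(-1.18)*b,.2867+np.sin(-1.18)*a+np.cos(-1.18)*b,.055) for a,b in((-.03,.066),(-.03,-.066))]
print(X,proj(w,X))
E
python3 go.py .4814,.3144,.06
```

```text
[(np.float64(0.542396252087923), np.float64(0.33957921878045483), 0.055), (np.float64(0.42034825845006424), np.float64(0.28929714196402645), 0.055)] [[257.79918825 110.02053868]
 [251.04908703 273.38581577]]
t 18.92 p [0.4813 0.3124 0.1515] yaw 24.72 tilt [-0.0032  0.0008] gap 0.0417 F [ 0.1 -0.3 -1.9]
.4814,.3144,.06 tool delta mm [ 1.2 -1.8 91.5] n 3 each [ 0.0004 -0.0006  0.0305]
```

View pics/w6.png

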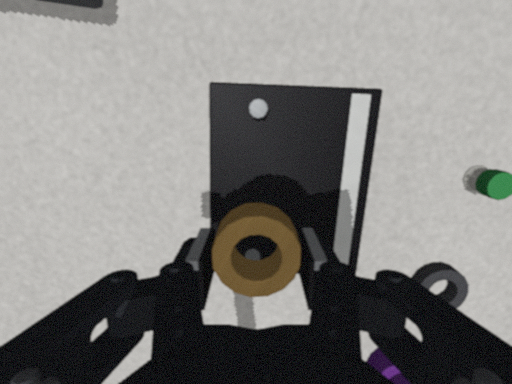

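The ring is held flat over the slab. The far post shows at (258,108), and I predicted (258,110), so the slab pose holds. I lower it.

Emit:
arm_command(
  plan=[
    [0.001,-0.002,0.02,0,0,0],
    [0,0,0.035,0,0,0],
    [0,0,0.025,0,0,0],
    [0,0,0.012,0,0,0],
    [0,0,0.004,0,0,0],
    [0,0,0.002,0,0,0],
    [0,0,0,0,0,0],
  ],
)

```text
clock: 19.5
tool_pos: [0.4828, 0.3159, 0.055]
tcp_rot: [[0.908, 0.418, 0.0], [0.418, -0.908, 0.0], [0.0, 0.0, -1.0]]
wrist_force: [-0.3, -0.2, -1.8]
finger_gap: 0.0418
finger_force: 42.0
```

Emit:
arm_command(
  plan=[
    [0,0,0.001,0,0,0],
    [0,0,0.001,0,0,0],
    [0,0,0.001,0,0,0],
    [0,0,0,0,0,0],
  ],
)

```text
clock: 19.83
tool_pos: [0.4826, 0.3169, 0.0523]
tcp_rot: [[0.908, 0.419, 0.001], [0.419, -0.908, 0.001], [0.001, -0.0, -1.0]]
wrist_force: [0.0, 0.7, -2.8]
finger_gap: 0.0418
finger_force: 42.0
```

Emit:
arm_command(
  plan=[
    [-0.002,0.002,0.001,0,0,0],
    [0,0,0.001,0,0,0],
    [0,0,0.001,0,0,0],
    [0,0,0.001,0,0,0],
    [0,0,0,0,0,0],
    [0,0,0,0,0,0],
  ],
)

```text
clock: 20.33
tool_pos: [0.481, 0.3138, 0.0491]
tcp_rot: [[0.908, 0.42, 0.0], [0.42, -0.908, -0.0], [-0.0, 0.0, -1.0]]
wrist_force: [-3.6, -2.0, 11.0]
finger_gap: 0.0419
finger_force: 43.1
```

Contact at .0491, as expected. I release and go for the blue cylinder.

Emit:
arm_command(
  plan=[
    [0,0,-0.001,0,0,0],
    [0,0,0,0,0,0],
    [0,0,0,0,0,0],
    [0,0,0,0,0,0],
  ],
  gripper=0.07,
)

```text
clock: 20.67
tool_pos: [0.4816, 0.3141, 0.0486]
tcp_rot: [[0.908, 0.419, 0.0], [0.419, -0.908, 0.0], [0.0, -0.0, -1.0]]
wrist_force: [0.4, -1.0, -0.3]
finger_gap: 0.07
finger_force: 0.0
```

Emit:
arm_command(
  plan=[
    [0,0,-0.015,0,0,0],
    [0,0,-0.035,0,0,0],
    [0,0,-0.035,0,0,0],
    [0,0,-0.02,0,0,0],
    [0,0,0,0,0,0],
    [0,0,0,0,0,0],
  ],
)

```text
clock: 21.17
tool_pos: [0.4823, 0.3146, 0.155]
tcp_rot: [[0.908, 0.419, 0.003], [0.419, -0.908, 0.002], [0.003, -0.0, -1.0]]
wrist_force: [-0.4, 0.1, -0.1]
finger_gap: 0.07
finger_force: 0.0
```

```bash
python3 - <<'E'
from fit import *
w=shot('wrist');s=shot('side')
for n,p in(('w',w),('s',s)):
    m=find('brass_ring',p,(.4815,.314),.036,50)
    if m is not None: print(n,fit('brass_ring',[(p,m)],(.4815,.314),zo=.025),m.sum())
E
python3 go.py .691,.0712,.13
```

```text
w (array([0.48135288, 0.31469646]), np.float64(0.04566920961129273)) 1918
s (array([0.48035305, 0.31211224]), np.float64(0.12671925566343045)) 501
t 21.37 p [0.4803 0.3134 0.152 ] yaw 24.8 tilt [-0.0034  0.0003] gap 0.0697 F [-0.2  0.2 -0.6]
.691,.0712,.13 tool delta mm [ 89.8 308.3  21.8] n 9 each [0.01   0.0343 0.0024]
```

Emit:
arm_command(
  plan=[
    [0.005,0.018,0,0,0,0],
    [0.01,0.036,0,0,0,0],
    [0.01,0.036,0,0,0,0],
    [0.01,0.036,0,0,0,0],
    [0.01,0.036,0,0,0,0],
    [0.01,0.036,0,0,0,0],
    [0.01,0.036,0,0,0,0],
    [0.01,0.036,0,0,0,0],
  ],
)

```text
clock: 22.03
tool_pos: [0.6627, 0.0987, 0.1517]
tcp_rot: [[0.908, 0.419, -0.003], [0.419, -0.908, -0.0], [-0.003, -0.001, -1.0]]
wrist_force: [0.3, -0.0, -0.2]
finger_gap: 0.0696
finger_force: 0.0
```

Emit:
arm_command(
  plan=[
    [0.01,0.036,0,0,0,0],
    [0.005,0.002,0,0,0,-7],
    [0,0,0,0,0,-7],
    [0,0,0,0,0,-7],
    [0,0,0,0,0,-7],
    [0,0,0,0,0,-7],
    [0,0,0,0,0,-7],
    [0,0,0,0,0,-7],
  ],
)

```text
clock: 22.7
tool_pos: [0.6913, 0.072, 0.1514]
tcp_rot: [[0.273, 0.962, -0.004], [0.962, -0.273, -0.0], [-0.001, -0.003, -1.0]]
wrist_force: [0.3, -0.2, 0.2]
finger_gap: 0.0699
finger_force: 0.0
```

Emit:
arm_command(
  plan=[
    [0,0,0,0,0,-7],
    [0,0,0,0,0,-7],
    [0,0,0,0,0,-7],
    [0,0,0,0,0,-7],
    [0,0,0,0,0,-7],
    [0,0,0,0,0,-3.6],
    [0,0,0,0,0,0],
    [0,0,0,0,0,0],
  ],
)

```text
clock: 23.37
tool_pos: [0.6915, 0.0721, 0.152]
tcp_rot: [[-0.379, 0.925, -0.003], [0.925, 0.379, -0.0], [0.001, -0.003, -1.0]]
wrist_force: [0.1, -0.5, -0.1]
finger_gap: 0.0703
finger_force: 0.0
```

```bash
python3 - <<'E'
from fit import *
w=shot('wrist','w7.png')
for q in env.regions_of(w,'blue_cyl'): print(q['score'],q['location'])
m=find('blue_cyl',w,(.691,.0712),.02,80)
if m is not None: print(fit('blue_cyl',[(w,m)],(.691,.0712)),m.sum())
E
python3 go.py .691,.0712,.13
```

```text
0.84 [253.2, 191.3]
(array([0.69206463, 0.07263757]), np.float64(0.05739845892647255)) 917
t 23.52 p [0.692  0.0722 0.1529] yaw 112.33 tilt [ 0.0004 -0.0011] gap 0.0698 F [ 0.3 -0.  -0.3]
.691,.0712,.13 tool delta mm [-0.5 -1.2 22.9] n 1 each [-0.0005 -0.0012  0.0229]
```

View pics/w7.png

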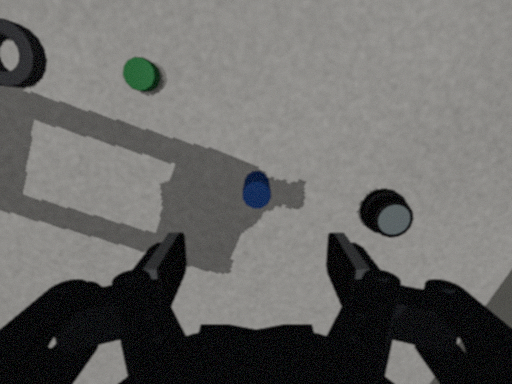

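The blue cylinder at (257,190) lies centred between the fingers. The green part and the black knob are clear of them. I descend with a smaller opening.

Emit:
arm_command(
  plan=[
    [0,0,0.02,0,0,0],
    [0,0,0.035,0,0,0],
    [0,0,0.035,0,0,0],
    [0,0,0.018,0,0,0],
    [0,0,0.01,0,0,0],
    [0,0,0,0,0,0],
    [0,0,0,0,0,0],
  ],
  gripper=0.055,
)

```text
clock: 24.1
tool_pos: [0.6926, 0.0722, 0.0358]
tcp_rot: [[-0.381, 0.925, 0.0], [0.925, 0.381, 0.0], [0.0, 0.0, -1.0]]
wrist_force: [0.3, 1.0, 0.8]
finger_gap: 0.0553
finger_force: 0.0
```

Emit:
arm_command(
  plan=[
    [0,0,0,0,0,0],
    [0,0,0,0,0,0],
    [0,0,0,0,0,0],
    [0,0,0,0,0,0],
    [0,0,0,0,0,0],
    [0,0,0,0,0,0],
  ],
  gripper=0.012,
  squeeze=40,
)

```text
clock: 24.6
tool_pos: [0.6936, 0.0722, 0.0378]
tcp_rot: [[-0.381, 0.925, 0.004], [0.925, 0.381, 0.0], [-0.001, 0.003, -1.0]]
wrist_force: [-0.6, -0.3, 6.3]
finger_gap: 0.0228
finger_force: 39.1
```

Emit:
arm_command(
  plan=[
    [0,0,-0.015,0,0,0],
    [0,0,-0.035,0,0,0],
    [0,0,-0.035,0,0,0],
    [0,0,-0.03,0,0,0],
    [0,0,0,0,0,0],
    [0,0,0,0,0,0],
  ],
)

```text
clock: 25.1
tool_pos: [0.694, 0.0723, 0.154]
tcp_rot: [[-0.381, 0.925, 0.006], [0.925, 0.381, 0.0], [-0.002, 0.006, -1.0]]
wrist_force: [-0.9, 0.3, -1.5]
finger_gap: 0.0225
finger_force: 39.4
```

```bash
python3 go.py .4998,.2696,.15
```

```text
t 25.1 p [0.694  0.0723 0.154 ] yaw 112.4 tilt [-0.0021  0.0061] gap 0.0225 F [-0.9  0.3 -1.5]
.4998,.2696,.15 tool delta mm [ 256.4 -104.4    2.8] n 7 each [ 0.0366 -0.0149  0.0004]
```

Emit:
arm_command(
  plan=[
    [0.018,-0.0073,0,0,0,0],
    [0.036,-0.0147,0,0,0,0],
    [0.036,-0.0147,0,0,0,0],
    [0.036,-0.0147,0,0,0,0],
    [0.036,-0.0147,0,0,0,0],
    [0.036,-0.0147,0,0,0,0],
    [0.036,-0.0147,0,0,0,0],
    [0.0224,-0.009,0,0,0,0],
  ],
)

```text
clock: 25.77
tool_pos: [0.4932, 0.2707, 0.1488]
tcp_rot: [[-0.382, 0.924, -0.005], [0.924, 0.382, -0.001], [0.001, -0.005, -1.0]]
wrist_force: [-0.2, 1.3, -0.9]
finger_gap: 0.0228
finger_force: 39.3
```

Emit:
arm_command(
  plan=[
    [0,0,0,0,0,0],
    [0,0,0,0,0,0],
    [0,0,0,0,0,0],
    [0,0,0,0,0,0],
    [0,0,0,0,0,0],
  ],
)

```text
clock: 26.18
tool_pos: [0.4988, 0.2685, 0.1502]
tcp_rot: [[-0.38, 0.925, -0.0], [0.925, 0.38, -0.0], [-0.0, -0.0, -1.0]]
wrist_force: [-0.8, -0.4, -0.8]
finger_gap: 0.0224
finger_force: 39.3
```

```bash
python3 - <<'E'
from h import *
w=shot('wrist','w8.png')
E
python3 go.py .4998,.2696,.07
```

```text
t 26.23 p [0.4988 0.2685 0.1504] yaw 112.3 tilt [-0.0002 -0.0002] gap 0.0226 F [ 0.6 -0.3 -0.4]
.4998,.2696,.07 tool delta mm [ 0.6  1.4 80.4] n 3 each [0.0002 0.0005 0.0268]
```

View pics/w8.png

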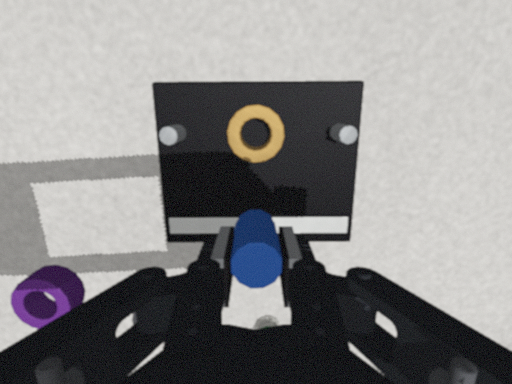

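The brass ring lies midway between the posts, and the cylinder is held upright on their midline. I lower it.

Emit:
arm_command(
  plan=[
    [0,0.001,0.02,0,0,0],
    [0,0,0.03,0,0,0],
    [0,0,0.02,0,0,0],
    [0,0,0.009,0,0,0],
    [0,0,0.003,0,0,0],
    [0,0,0,0,0,0],
    [0,0,0,0,0,0],
  ],
)

```text
clock: 26.82
tool_pos: [0.4999, 0.2699, 0.0694]
tcp_rot: [[-0.381, 0.925, 0.001], [0.925, 0.381, 0.001], [0.0, 0.002, -1.0]]
wrist_force: [-0.3, -0.6, -0.9]
finger_gap: 0.0223
finger_force: 39.3
```

Emit:
arm_command(
  plan=[
    [0,0,0.001,0,0,0],
    [0,0,0.001,0,0,0],
    [0,0,0.001,0,0,0],
    [0,0,0.001,0,0,0],
    [0,0,0,0,0,0],
  ],
)

```text
clock: 27.23
tool_pos: [0.4988, 0.2699, 0.0648]
tcp_rot: [[-0.381, 0.925, 0.0], [0.925, 0.381, 0.0], [0.0, 0.0, -1.0]]
wrist_force: [-0.6, 0.0, -1.7]
finger_gap: 0.0227
finger_force: 39.3
```

Emit:
arm_command(
  plan=[
    [0,0,0.001,0,0,0],
    [0,0,0.001,0,0,0],
    [0,0,0.001,0,0,0],
    [0,0,0,0,0,0],
    [0,0,0,0,0,0],
  ],
)

```text
clock: 27.65
tool_pos: [0.4989, 0.2699, 0.0628]
tcp_rot: [[-0.381, 0.925, 0.001], [0.925, 0.381, 0.0], [0.0, 0.001, -1.0]]
wrist_force: [-3.0, -1.1, 8.4]
finger_gap: 0.0228
finger_force: 40.4
```

Emit:
arm_command(
  plan=[
    [0,0,-0.001,0,0,0],
    [0,0,0,0,0,0],
    [0,0,0,0,0,0],
    [0,0,0,0,0,0],
  ],
  gripper=0.05,
)

```text
clock: 27.98
tool_pos: [0.4988, 0.2698, 0.0625]
tcp_rot: [[-0.381, 0.925, -0.0], [0.925, 0.381, -0.0], [0.0, -0.0, -1.0]]
wrist_force: [0.0, -0.2, 0.1]
finger_gap: 0.0501
finger_force: 0.0
```

Emit:
arm_command(
  plan=[
    [0,0,-0.015,0,0,0],
    [0,0,-0.035,0,0,0],
    [0,0,-0.035,0,0,0],
    [0,0,-0.02,0,0,0],
    [0,0,0,0,0,0],
    [0,0,0,0,0,0],
    [0,0,0,0,0,0],
  ],
)

```text
clock: 28.57
tool_pos: [0.4981, 0.2695, 0.1669]
tcp_rot: [[-0.381, 0.925, -0.001], [0.925, 0.381, -0.001], [-0.0, -0.001, -1.0]]
wrist_force: [0.0, 0.4, -0.6]
finger_gap: 0.0502
finger_force: 0.0
```

Run:
```python
from fit import *
w=shot('wrist','w9.png');s=shot('side')
R=np.array([[np.cos(-1.18),-np.sin(-1.18)],[np.sin(-1.18),np.cos(-1.18)]])
for n,p in(('w',w),('s',s)):
    for o,q in(('brass_ring',(.4815,.314)),('blue_cyl',(.4995,.2698))):
        m=find(o,p,q,.04,50)
        if m is not None:
            v,e=fit(o,[(p,m)],q,zo=.025);print(n,o,v,'slab',R.T@(v-[.4928,.2867]),e)
cv2.imwrite('pics/s9.png',np.hstack([cv2.resize(w['image'],(400,300)),cv2.resize(s['image'],(400,300))])[:,:,::-1])
```

```text
w brass_ring [0.48076278 0.31402305] slab [-0.02984833 -0.00072166] 0.051900177685840876
w blue_cyl [0.49860638 0.27156127] slab [ 0.01620915 -0.00039811] 0.07334461092315125
s brass_ring [0.47822675 0.31276386] slab [-0.02965011 -0.00354614] 0.10290581162324652
s blue_cyl [0.49699016 0.27007091] slab [ 0.01697149 -0.00246019] 0.13243348982785608
```

View pics/s9.png

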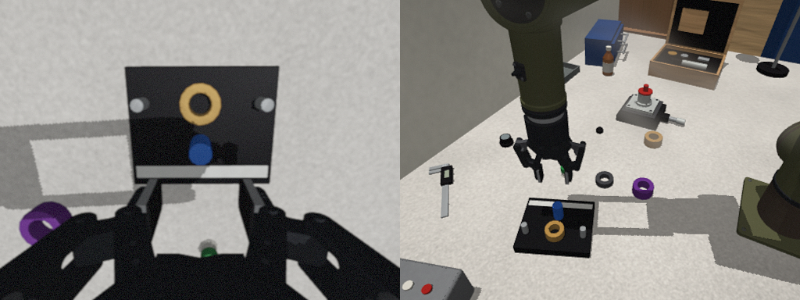

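All four parts are in place: ring and cylinder upright on the slab, cup and cap on the stage. The steel ring lies where it was.

```bash
python3 -c "
from cell import env
print(env.job_done())"
```

```text
the job is handed in; nothing more can be done
None
```

I handed the job in at about 29 s on the robot's clock: the cup stands centred on the plate with the cap seated, the brass ring and blue cylinder stand on the slab within about 4 mm of their targets by camera, and the dark steel ring was left alone; the hand-in call returned no verdict.

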